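# Put the cheese cleaver back in its presentation case and click the lid shut

### The arm

A 6-joint arm with a two-finger parallel gripper is mounted at the origin on the work surface. World frame = base frame: x ahead of the robot, y to its left, z up, the work surface at z = 0. Lengths are in mm, angles in rad, forces in N, time in s.
With the tool pointing down it reaches from about 350 to 875 mm from the base axis. Payload 4.2 kg.
Tool frame: the origin (TCP) lies midway between the tips of the shut fingers; the grasp point (between the pads) lies 19 mm behind it (arm.tcp_to_grasp is the distance from the TCP to the grasp point, in mm); z points along the fingers, y is the line along which they close (so a half turn about z gives the same grasp; the last joint's range is limited). The gripper opens to 85 mm and grips with 20 to 120 N. Pads are 22 mm wide; open, the fingers measure 114 mm over their backs; the gripper's body (76 mm by 85 mm) begins 54 mm behind the grasp point. The pads swing forward as they close: fully open they stand 13 mm farther back than shut.
Start: joints at [1.571, 0.385, 0.008, 0, -1.194, -0.259], TCP at [159.919, 604.173, 231.312] pointing down, gripper open.
Joint ranges: [-3.14, 3.14], [-1.21, 2.06], [-1.07, 1.41], [-3.16, 2.05], [-2.99, -0.16], [-3.1, 3.1]. Speed limits (rad/s): [2.79, 2.79, 3.14, 3.14, 3.14, 3.14].

### API

Orientations are given as a unit quaternion [x, y, z, w].
In Python, from bench import arm, get_image gives the robot as it stands.
- The arm moves only by the tool drive_tool, never from a script. Its argument "deltas" is a list of rows, each a list of 2 entries, a list of its own where there are three numbers: the shift along the tool's x, y, z in cm, then the turn, a rotation vector about the tool's x, y, z in degrees. In form: [[[x, y, z], [ax, ay, az]], ...]. A call has 1 to 12 rows; each row shifts and turns the commanded pose from where the row before left it, along the tool's axes as they then stand; what a row does not reach is not made up. A row lasts 1/10 s, in which the tool goes at most 50 mm and 8.59 degrees, less where a joint would pass 70% of its speed; a pose out of reach is approached as far as the arm can. A call with a gripper value outside its range is refused whole. "claw" is the finger opening in cm, from 0 to 8.54, set as the call begins (left out, the last holds). The fingers move at their own pace and stop on an object; the grip force is fixed at half the most. Time passes only in rows, so rows that do not move let the fingers close. It gives the time, the measured TCP pose, the force, the opening and the grip force at its end, in the units of the state.
- arm.read_state(): the state, without advancing time (a new reading comes with each control period).
- get_image(name): name is "scene" or "top" or "wrist"; returns a dict with "img" (400x640x3 uint8, red, green, blue), "fx", "fy", "cx", "cy" (pixels), "D" ([k1, k2, p1, p2, k3] as OpenCV has them; the pictures are not rectified), "eye" and "orientation" of the camera in the world; the wrist camera has in their place "mount" (4x4, takes a point from camera to tool coordinates, whose origin is the TCP and whose axes are the flange's). Camera axes: x right, y down, z forward; pixel columns grow to the right and rows downward; lengths in mm; the calibration is good to about 2 mm. A picture is of the moment at which its call begins: read the wrist's pose just before it. There is no depth.
- arm.job_done(): hands the job in; it is judged then, once.
The state is a dict: "clock": time; "joints": joint angles; "joint_vel": joint speeds; "joint_efforts": joint torques, N m; "position": TCP position; "ee_rot": TCP orientation; "contact_force": force on the tool from outside, world axes, zero at the start; "wrist_torque": the same for the moment, N m; "gripper_width": finger opening in mm; "grasp_force": force on a finger pad.
Only numpy, scipy, OpenCV 4.12 (cv2) and the standard library are available. Lean on these libraries where they do the work, as an engineer would, in place of code of your own. Each camera call takes 0.05 s, during which the arm holds its last target. There are 200 camera calls.

### The job

A customer has finished looking at the cheese cleaver: put it back in its presentation case on the sloping stand, edge down and fully home in the empty slot, and let go of it. Then swing the lid over and press it down past its catch so that it is fully shut and stays shut. Do not knock over or push about the other wares on the table.

Things in the scene. Friction and masses are not known exactly. Their poses are not given: they have to be found in the camera images.
- knife: Cheese cleaver: rectangular steel blade 78 long x 40 high x 3 mm, wooden handle 92 long x 22 high x 16 mm thick, about 130 g. Origin: where blade meets handle, mid-thickness, level with the cutting edge. +y runs along the handle to its butt, the blade lies to -y; z points from the edge up to the spine; handle spans z 18 to 40 mm. A good grip: y 30, z 29 mm, fingers closing along its x.
- rest: Wooden two-post knife rest (fixed), base 60 x 150 x 12 mm, origin under its centre. At the start the cleaver sits in it edge down, handle towards the rest's +y, blade edge 30 mm above the table. Posts 52 mm high at y -45 (blade) and 58 mm high at y +62 mm (handle); between them the handle is free to grip; lift it straight up.
- case: Dark wooden presentation case, fixed on a display stand that slopes down towards the robot's left. Origin: centre of its underside. x up the slope (roughly to the robot's right), y along the case (roughly away from the robot), z square out of it, 28 deg from vertical. Base 140 (x) x 200 (y) x 44 mm high, walls 6; lid hinge line at x +70, z 44. The upper slot at x +32 holds the set's other knife.
- slot (a point): Where the cleaver's origin must end, handle towards the case's +y (axes as the case): on the floor of the empty lower (front) slot, case x -22, y -7, z 10 mm. Slot: along y from -94 to -10, 6.5 mm wide, 30 mm deep (mouth at z 40, its top 6 mm flared to 11). At its +y end an open handle well, floor z 6, is free from the front wall x -64 to the other handle x +24 and up to a low bar at y 62.
- lid (a joint): Lid angle, rad: 0 shut, about 2.0 to 2.25 at the start (standing open, up to 290 mm above the table). Stiff hinge: the lid stays where it is left and takes 2 to 3 N at its edge to swing. A sprung ball catch in the middle of the front wall stops it near 0.08 (front edge 11 mm proud); pressing there with about 8 N pushes it past, it clicks to 0 and stays. 15 to 20 N does no harm.
- lid_edge (a point): Middle of the lid's outer free edge: 140 mm from the hinge line, on the outer face, which is 24 mm from the lid's rim plane (the lid is a hollow shell 140 x 200 x 24 mm). Axes with the lid shut as the case's.
- candle: Bystander: candle jar, 68 mm across, 75 mm high, near the knife rest. Origin under its centre.
- giftbox: Bystander: small gift box 94 x 114 x 58 mm high, near the knife rest. Origin under its centre.
- mug: Bystander: white mug, 82 mm across, 92 mm high. Origin under its centre.
- handwash: Bystander: amber bottle, 64 mm across, 165 mm high. Origin under its centre.
- vase: Bystander: terracotta vase, 74 mm across, 135 mm high. Origin under its centre.
Mind the look-alikes: they are no part of the job. Of the things shaped like the knife, the steel one is meant.

How it is judged:
By the outcome, as a careful person would: the job done as asked, in the order asked, and still so for the second after the job is handed in, with the robot touching nothing.
It also fails if it takes over 72 s, if anything falls off the work surface, if the arm or the gripper's body presses on something with over 40 N, if the wrist force passes 120 N, or if a joint passes its speed limit or range.

## Working session

There is one attempt and no reset: what is moved stays moved. The work goes in short steps, Python scripts to look and compute and a tool call to move; the robot and the scene stay as the last step left them, time stands still between calls to the robot, and variables do not carry over. Pictures are saved under pics/ and viewed, at most 10 in all, crops included, and the job is handed in when it is done.

Besides the shell and the picture viewer there is one more tool, called after "Call:" by a JSON object that holds its "api" and its "payload", one argument or row to a line. drive_tool: Moves the arm, as the interface text tells. Its arguments: {"type":"object","properties":{"deltas":{"type":"array"},"claw":{"type":"number"}},"required":["deltas"]}

```bash
mkdir -p pics; ls
python3 - <<'E'
from bench import arm,get_image
import cv2,numpy as np
s=arm.read_state(); print(s)
for n in ["scene","top"]:
    d=get_image(n); cv2.imwrite(f"pics/{n}0.png",d["img"][:,:,::-1]); print(n,{k:v for k,v in d.items() if k!="img"})
E
```

```text
pics
{'clock': 0.0, 'joints': array([ 1.57060237e+00,  3.85548364e-01,  6.59687848e-03, -5.21469554e-04,
       -1.19400146e+00, -2.58616852e-01]), 'joint_vel': array([-0.00058991, -0.00045766,  0.000385  , -0.00038792,  0.00144955,
        0.00049504]), 'joint_efforts': array([-5.09837664e-04, -3.92291379e+01,  1.88399023e+01,  4.18629795e+00,
       -4.57428003e-03,  7.43120637e-06]), 'position': array([159.77270445, 603.61117572, 230.21187324]), 'ee_rot': array([ 9.91625774e-01, -1.29139854e-01, -1.01377615e-04,  1.10054612e-03]), 'contact_force': array([-0.97586985,  0.67694409,  0.23958768]), 'wrist_torque': array([ 0.02014525, -0.02560644,  0.03542626]), 'grasp_force': 0.0, 'gripper_width': 85.64354825222844}
scene {'fx': 509.9013028882279, 'fy': 509.9013028882279, 'cx': 321.28197871521894, 'cy': 208.66237328508817, 'D': array([0.03969262, 0.        , 0.        , 0.        , 0.        ]), 'eye': array([ 966.64572736, -833.23518518, 1163.35971685]), 'orientation': array([ 0.90662932,  0.21702066, -0.08855355, -0.35083269])}
top {'fx': 439.588836252812, 'fy': 439.588836252812, 'cx': 320.6044196760126, 'cy': 198.70243494298361, 'D': array([-0.07848282,  0.        ,  0.        ,  0.        ,  0.        ]), 'eye': array([ 296.19997118,  -22.0623953 , 1425.68659712]), 'orientation': array([-0.69599322,  0.71262593, -0.05486113,  0.06890556])}
```

View pics/scene0.png

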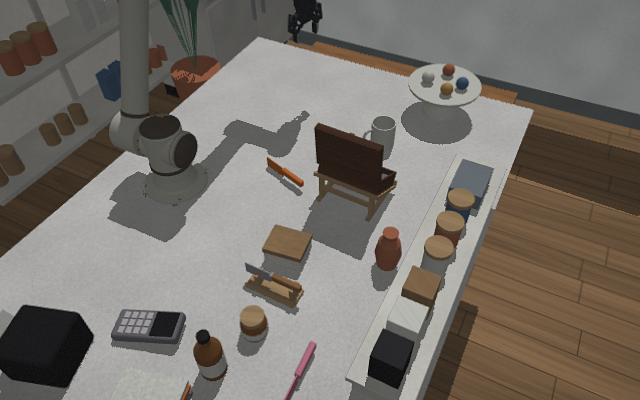

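View pics/top0.png

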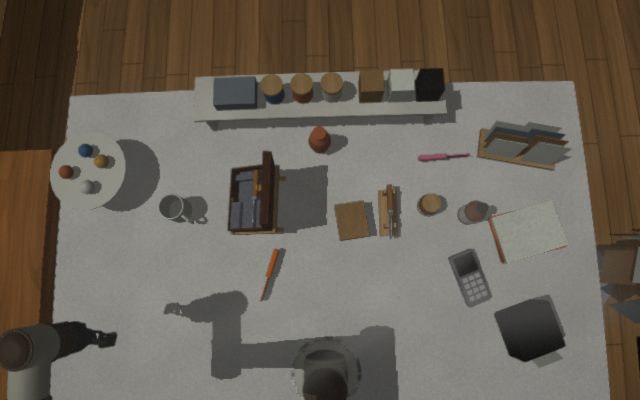

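The scene view shows the steel cleaver in its wooden rest at about (272,282), and the top view shows it at (390,210). The orange look-alike is at top (270,275) and the pink one at top (445,157). The case is at top (252,200) with its lid standing open on the right side. I'll confirm the target with a crop and take rough positions.

```bash
cat > h.py <<'E'
import numpy as np,cv2
from scipy.spatial.transform import Rotation as R
from bench import arm,get_image
def cam(name):
    s=arm.read_state(); d=get_image(name)
    d["K"]=np.array([[d["fx"],0,d["cx"]],[0,d["fy"],d["cy"]],[0,0,1]])
    if name=="wrist":
        T=np.eye(4);T[:3,:3]=R.from_quat(s["ee_rot"]).as_matrix();T[:3,3]=s["position"]
        T=T@d["mount"]; d["Rm"]=T[:3,:3]; d["eye"]=T[:3,3]
    else: d["Rm"]=R.from_quat(d["orientation"]).as_matrix()
    return d
def ray(d,px):
    p=cv2.undistortPoints(np.array(px,float).reshape(-1,1,2),d["K"],d["D"])[:,0]
    v=np.c_[p,np.ones(len(p))]@d["Rm"].T
    return v/np.linalg.norm(v,axis=1,keepdims=True)
def onz(d,px,z): 
    v=ray(d,px); return d["eye"]+v*((z-d["eye"][2])/v[:,2])[:,None]
def onplane(d,px,p0,n):
    v=ray(d,px); return d["eye"]+v*(((p0-d["eye"])@n)/(v@n))[:,None]
def tri(ds,pxs):
    A=0;b=0
    for d,p in zip(ds,pxs):
        v=ray(d,[p])[0];M=np.eye(3)-np.outer(v,v);A=A+M;b=b+M@d["eye"]
    x=np.linalg.solve(A,b)
    return x,[np.linalg.norm((np.eye(3)-np.outer(v,v))@(x-d["eye"])) for d,p in zip(ds,pxs) for v in [ray(d,[p])[0]]]
def proj(d,P):
    return cv2.projectPoints(np.atleast_2d(np.array(P,float)),cv2.Rodrigues(d["Rm"].T)[0],-d["Rm"].T@d["eye"],d["K"],d["D"])[0][:,0]
E
python3 - <<'E'
from h import *
np.set_printoptions(precision=1,suppress=True)
t=cam("top");s=cam("scene")
print("rest+case base z0",onz(t,[[390,212],[252,200],[352,220],[430,205],[320,140],[172,208],[475,212]],40))
print("hip origin",proj(t,[[0,0,0]]))
# pair: handle butt / blade tip
print(tri([t,s],[[390,187],[300,287]]),tri([t,s],[[390,236],[247,266]]))
# base front corners case
a=cv2.resize(t["img"][140:260,210:420],None,fx=3.8,fy=3.8,interpolation=cv2.INTER_CUBIC)
cv2.imwrite("pics/topcrop.png",a[:,:,::-1][:600,:800])
E
```

```text
rest+case base z0 [[ 493.3 -216.9   40. ]
 [ 543.3  223.7   40. ]
 [ 470.8  -95.2   40. ]
 [ 512.6 -345.8   40. ]
 [ 737.7    0.6   40. ]
 [ 523.6  485.6   40. ]
 [ 486.2 -488.9   40. ]]
hip origin [[325.6 372.2]]
(array([ 573. , -214. ,   66.6]), [np.float64(4.936645502195711), np.float64(4.936645502195789)]) (array([ 415.4, -210.8,   57.5]), [np.float64(0.06845406468490507), np.float64(0.06845406468493191)])
```

View pics/topcrop.png

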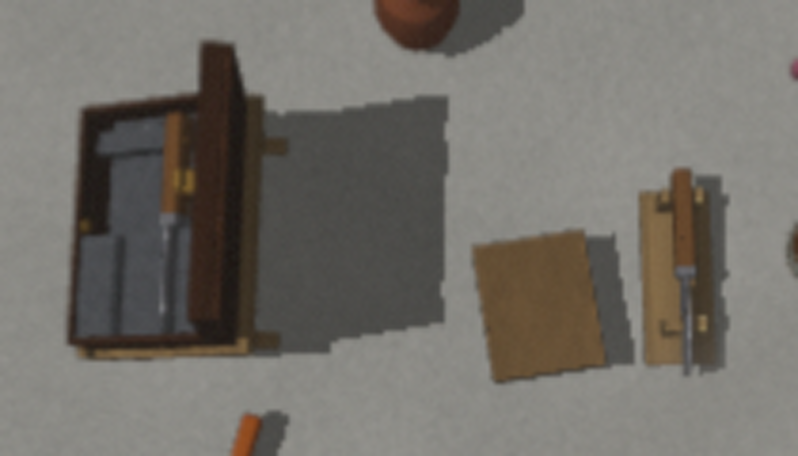

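The crop confirms it: the steel cleaver sits in the wooden rest at top px (390,210), with its brown handle away from the robot. The orange and pink look-alikes lie loose on the table. The empty slot is the left (lower) groove in the case. Next I'll get the mount and plan a close look above the case.

```bash
cat >> h.py <<'E'
np.set_printoptions(precision=2,suppress=True)
def plan(pos,Rt=None):
    s=arm.read_state(); R0=R.from_quat(s["ee_rot"]).as_matrix()
    d=R0.T@(np.array(pos)-s["position"])/10
    print("shift cm",d,"len",np.linalg.norm(d),"min rows",np.ceil(np.linalg.norm(d)/4.8))
    if Rt is not None: print("turn deg",np.degrees(R.from_matrix(R0.T@Rt).as_rotvec()))
E
python3 - <<'E'
from h import *
d=get_image("wrist"); print(d["mount"],d["fx"])
plan([160,604,420]); plan([480,230,230])
E
```

```text
[[  -0.     -0.96   -0.29   74.76]
 [   1.     -0.     -0.      0.75]
 [  -0.     -0.29    0.96 -142.17]
 [   0.      0.      0.      1.  ]] 308.7783690502441
shift cm [  0.01   0.01 -18.92] len 18.920961319826187 min rows 4.0
shift cm [40.52 27.95  0.11] len 49.22624145971416 min rows 11.0
```

Call:
{"api": "drive_tool", "payload": {
  "deltas": [
    [[0,0,-3.7],[0,0,0]],
    [[0,0,-3.7],[0,0,0]],
    [[0,0,-3.7],[0,0,0]]
  ],
  "claw": 4.0
}}

```text
clock: 0.55
position: [159.9, 603.9, 343.4]
ee_rot: [0.992, -0.129, 0.0, 0.0]
contact_force: [0.7, 0.6, 0.9]
gripper_width: 43.8
grasp_force: 0.0
```

Call:
{"api": "drive_tool", "payload": {
  "deltas": [
    [[4.3,2.0,0],[0,0,0]],
    [[4.3,2.0,0],[0,0,0]],
    [[4.3,2.0,0],[0,0,0]],
    [[4.3,2.0,0],[0,0,0]],
    [[4.3,2.0,0],[0,0,0]],
    [[4.3,2.0,0],[0,0,0]],
    [[4.3,2.0,0],[0,0,0]],
    [[4.3,2.0,0],[0,0,0]],
    [[4.3,2.0,0],[0,0,0]],
    [[4.3,2.0,0],[0,0,0]],
    [[4.2,2.0,0],[0,0,0]],
    [[0,0,0],[0,0,0]]
  ]
}}

```text
clock: 1.75
position: [563.0, 267.0, 341.1]
ee_rot: [0.991, -0.132, -0.0, 0.001]
contact_force: [-0.2, 0.9, -0.4]
gripper_width: 40.2
grasp_force: 0.0
```

```bash
cat > snap.py <<'E'
from h import *
import sys,pickle
d=cam("wrist"); n=sys.argv[1]; pickle.dump(d,open(f"pics/{n}.pkl","wb"))
cv2.imwrite(f"pics/{n}.png",d["img"][:,:,::-1]); print(arm.read_state()["position"],arm.read_state()["clock"])
E
python3 snap.py w1
```

```text
[561.47 268.58 341.22] 1.8
```

View pics/w1.png

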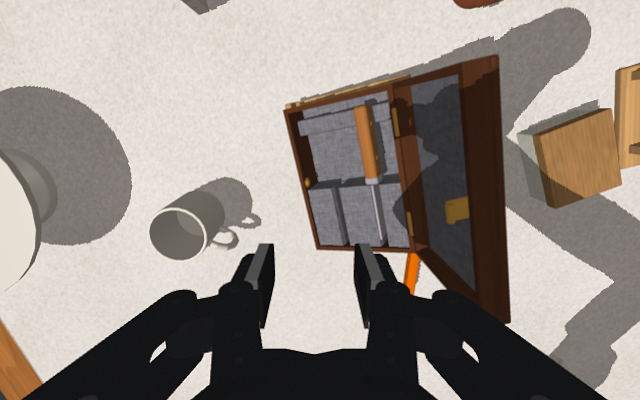

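The wrist view shows the open case. Its front rim corners are near (286,108) and (318,248), the empty slot is the groove around (337,185)–(346,247), and the second knife is at (370,170). I'll take a second view with a sideways baseline.

Call:
{"api": "drive_tool", "payload": {
  "deltas": [
    [[1.1,4.1,-0.7],[0,0,0]],
    [[1.1,4.1,-0.7],[0,0,0]],
    [[1.1,4.1,-0.7],[0,0,0]],
    [[0,0,0],[0,0,0]],
    [[0,0,0],[0,0,0]],
    [[0,0,0],[0,0,0]]
  ]
}}

```text
clock: 2.4
position: [559.9, 144.5, 363.0]
ee_rot: [0.992, -0.128, -0.0, -0.0]
contact_force: [-0.2, 0.2, -1.0]
gripper_width: 40.1
grasp_force: 0.0
```

```bash
python3 snap.py w2
python3 - <<'E'
import cv2
a=cv2.imread("pics/w1.png")[40:260,270:520];b=cv2.imread("pics/w2.png")[40:260,130:380]
a=cv2.resize(a,None,fx=2.6,fy=2.6,interpolation=3);b=cv2.resize(b,None,fx=2.6,fy=2.6,interpolation=3)
cv2.imwrite("pics/c1.png",a);cv2.imwrite("pics/c2.png",b)
E
```

```text
[559.92 144.67 362.83] 2.45
```

View pics/w2.png

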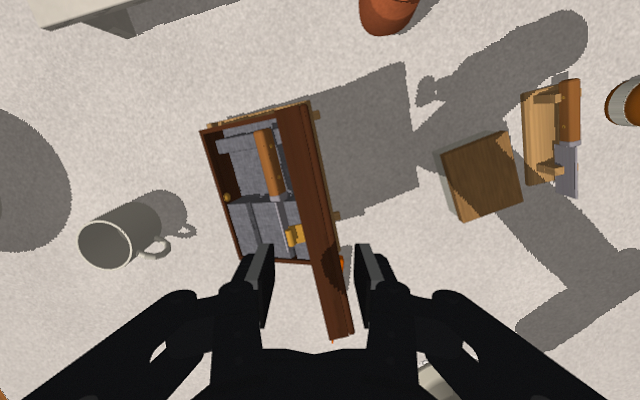

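View pics/c1.png

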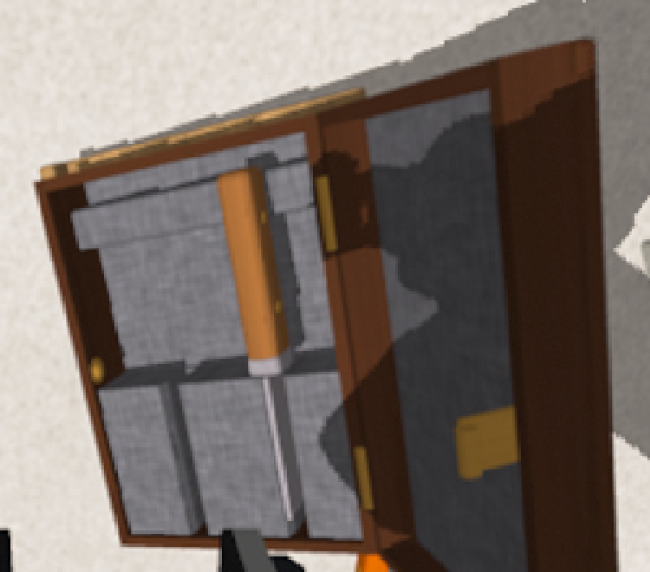

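Both views show the front rim: w1 corners are about (285,111) and (317,250), and w2 corners about (201,130) and (241,263). In w2 the cleaver in its rest is at (560,140). I'll fit the rim lines and triangulate.

```bash
cat >> h.py <<'E'
import pickle
def load(n): return pickle.load(open(f"pics/{n}.pkl","rb"))
def edge(d,a,b,w=5,sgn=0,m=.1):
    """sub-pixel edge near segment a-b; returns (pts) of fitted line ends; sgn +1: brighter towards the left normal"""
    g=cv2.GaussianBlur(cv2.cvtColor(d["img"],cv2.COLOR_RGB2GRAY).astype(np.float32),(0,0),.8)
    a,b=np.array(a,float),np.array(b,float);u=(b-a)/np.linalg.norm(b-a);n=np.array([u[1],-u[0]])
    P=a+np.linspace(m,1-m,40)[:,None]*(b-a); o=np.arange(-w,w+.01,.25)
    S=P[:,None]+o[None,:,None]*n
    v=cv2.remap(g,S[...,0].astype(np.float32),S[...,1].astype(np.float32),1)
    gr=np.gradient(v,axis=1); gr=np.abs(gr) if sgn==0 else sgn*gr
    k=gr.argmax(1); Q=(P+o[k][:,None]*n).astype(np.float32)
    vx,vy,x,y=cv2.fitLine(Q,cv2.DIST_HUBER,0,.01,.01).ravel()
    r=np.abs((Q-[x,y])@[vy,-vx]); Q=Q[r<max(1,np.median(r)*2)]
    vx,vy,x,y=cv2.fitLine(Q,cv2.DIST_HUBER,0,.01,.01).ravel()
    t=np.array([vx,vy]);c=np.array([x,y]); f=lambda p:c+t*((p-c)@t)
    print("edge rms %.2f n%d"%(np.sqrt(np.mean(((Q-c)@[vy,-vx])**2)),len(Q)),end=" ")
    return f(a),f(b)
def X(l,m):
    h=lambda p:np.append(p,1); x=np.cross(np.cross(h(l[0]),h(l[1])),np.cross(h(m[0]),h(m[1]))); return x[:2]/x[2]
E
python3 - <<'E'
from h import *
print(arm.read_state()["joints"])
d1,d2=load("w1"),load("w2")
F1=edge(d1,[284.6,111.5],[316.9,250],4); F2=edge(d2,[201,130],[241,263],4,m=.08)
N1=edge(d1,[317,250],[350,250.5],3); N2=edge(d2,[240,263],[252,263],3,m=0)
print()
A=[X(F1,edge(d1,[287,111],[330,98],3)),X(F2,edge(d2,[203,130],[235,121.5],3))]
B=[X(F1,N1),X(F2,N2)]
print("\nA",A,"B",B,F1,F2)
for p in (A,B):print(tri([d1,d2],p))
# 3D line of front edge by planes
def pl(d,l): v=ray(d,[l[0],l[1]]); n=np.cross(v[0],v[1]); n/=np.linalg.norm(n); return n,n@d["eye"]
(n1,c1),(n2,c2)=pl(d1,F1),pl(d2,F2); u=np.cross(n1,n2);u/=np.linalg.norm(u); p=np.linalg.lstsq(np.array([n1,n2]),np.array([c1,c2]),rcond=None)[0]
print("line dir",u,"at x=530",p+u*(530-p[0])/u[0])
# catch ball
print("ball",tri([d1,d2],[[307.3,182.3],[227,197.5]]))
# knife in rest (w2): handle/blade
print("knife z=70",onz(d2,[[568,80],[566,143],[577,142],[565,195]],70))
E
```

```text
[ 0.53  0.24  0.13 -0.   -1.46  0.78]
edge rms 0.28 n40 edge rms 0.28 n40 edge rms 0.27 n40 edge rms 0.92 n31 
edge rms 0.39 n30 edge rms 0.47 n27 
A [array([282.75, 110.82]), array([198.43, 130.99])] B [array([316.03, 249.05]), array([239.24, 260.56])] (array([283.01, 111.88]), array([316.29, 250.15])) (array([198.38, 130.82]), array([240.1 , 263.28]))
(array([643.26, 285.21,  71.93]), [np.float64(0.5860206859887812), np.float64(0.5860206859888536)])
(array([443.09, 294.97,  70.32]), [np.float64(0.8532874973735054), np.float64(0.8532874973735283)])
line dir [ 1.   -0.05  0.  ] at x=530 [530.   290.64  71.55]
ball (array([543.33, 280.46,  67.83]), [np.float64(0.001737787147054796), np.float64(0.0017377871470343584)])
knife z=70 [[ 581.24 -206.48   70.  ]
 [ 498.09 -201.76   70.  ]
 [ 495.61 -216.43   70.  ]
 [ 421.58 -198.22   70.  ]]
```

The front edge measures 200.4 mm long, level, yaw −2.8°, at z≈71, so the case frame is good. Next I'll go above the cleaver with the tool turned half round, so the wrist camera looks along the blade side.

Call:
{"api": "drive_tool", "payload": {
  "deltas": [
    [[0.74,4.4,0],[0,0,0]],
    [[0.74,4.4,0],[0,0,0]],
    [[0.74,4.4,0],[0,0,0]],
    [[0.74,4.4,0],[0,0,0]],
    [[0.74,4.4,0],[0,0,0]],
    [[0.74,4.4,0],[0,0,0]],
    [[0.74,4.4,0],[0,0,0]],
    [[0.74,4.4,0],[0,0,0]],
    [[0,0,0],[0,0,8.4]],
    [[0,0,0],[0,0,8.4]],
    [[0,0,0],[0,0,8.4]],
    [[0,0,0],[0,0,8.4]]
  ]
}}

```text
clock: 3.65
position: [528.1, -211.1, 362.5]
ee_rot: [0.911, -0.412, -0.001, 0.0]
contact_force: [-0.5, -0.2, 0.2]
gripper_width: 39.9
grasp_force: 0.0
```

Call:
{"api": "drive_tool", "payload": {
  "deltas": [
    [[0,0,0.9],[0,0,8.4]],
    [[0,0,0.9],[0,0,8.4]],
    [[0,0,0.9],[0,0,8.4]],
    [[0,0,0.9],[0,0,8.4]],
    [[0,0,0.9],[0,0,8.4]],
    [[0,0,0.9],[0,0,8.4]],
    [[0,0,0.9],[0,0,8.4]],
    [[0,0,0.9],[0,0,8.4]],
    [[0,0,0.9],[0,0,8.4]],
    [[0,0,0.9],[0,0,8.4]],
    [[0,0,0.9],[0,0,8.4]],
    [[0,0,0.9],[0,0,8.4]]
  ]
}}

```text
clock: 4.85
position: [528.1, -210.7, 254.3]
ee_rot: [-0.263, 0.965, 0.0, -0.0]
contact_force: [-0.5, 0.1, -0.7]
gripper_width: 39.9
grasp_force: 0.0
```

Call:
{"api": "drive_tool", "payload": {
  "deltas": [
    [[0,0,0.9],[0,0,8.4]],
    [[0,0,0.9],[0,0,8.4]],
    [[0,0,0.9],[0,0,8.4]],
    [[0,0,0.9],[0,0,8.4]],
    [[0,0,0],[0,0,0]],
    [[0,0,0],[0,0,0]],
    [[0,0,0],[0,0,0]]
  ]
}}

```text
clock: 5.55
position: [528.1, -211.7, 219.7]
ee_rot: [0.023, 1.0, -0.0, 0.0]
contact_force: [0.2, -0.7, 0.2]
gripper_width: 40.0
grasp_force: 0.0
```

```bash
python3 snap.py k1; python3 -c "
from h import *
print(arm.read_state()['ee_rot'],arm.read_state()['joints'])"
```

```text
[ 527.97 -211.81  219.8 ] 5.6
[ 0.02  1.   -0.    0.  ] [-0.1   0.3  -0.15  0.   -1.12 -1.52]
```

View pics/k1.png

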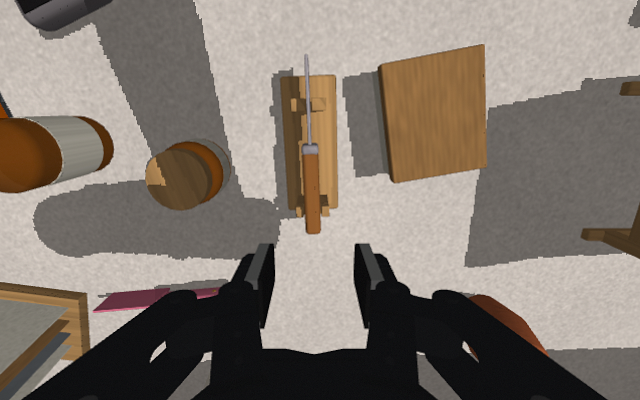

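The cleaver lies along the view: blade tip at (307,55), bolster at (310,148), butt at (314,232). The gift box is to the right and the candle to the left. I'll take a second view 60 mm to the side to get its height.

Call:
{"api": "drive_tool", "payload": {
  "deltas": [
    [[0,3,0],[0,0,0]],
    [[0,3,0],[0,0,0]],
    [[0,0,0],[0,0,0]],
    [[0,0,0],[0,0,0]],
    [[0,0,0],[0,0,0]]
  ]
}}

```text
clock: 6.1
position: [530.5, -152.6, 219.6]
ee_rot: [0.025, 1.0, -0.0, 0.0]
contact_force: [-0.1, -1.1, 0.5]
gripper_width: 39.7
grasp_force: 0.0
```

```bash
python3 snap.py k2
python3 - <<'E'
from h import *
d1,d2=load("k1"),load("k2")
from types import SimpleNamespace
def seg(p): return [np.array(x,float) for x in p]
out={}
tr=lambda p: proj(d2,onz(d1,[p],70))[0]
for n,a,b in [("L",[303,150],[306,230]),("R",[318,150],[321,230]),("butt",[307,233],[320,232.5]),("blade",[307,60],[310,145])]:
    e1=edge(d1,a,b,3); e2=edge(d2,tr(a),tr(b),5); out[n]=(e1,e2); print(n,e1,e2)
def pl(d,l): v=ray(d,[l[0],l[1]]); m=np.cross(v[0],v[1]); m/=np.linalg.norm(m); return m,m@d["eye"]
for n in ("L","R","blade"):
    (n1,c1),(n2,c2)=pl(d1,out[n][0]),pl(d2,out[n][1]); u=np.cross(n1,n2);u/=np.linalg.norm(u)*np.sign(u[0]); p=np.linalg.lstsq(np.array([n1,n2]),np.array([c1,c2]),rcond=None)[0]
    print(n,"dir",u,"at 527",p+u*(527-p[0])/u[0],"at 440",p+u*(440-p[0])/u[0])
    print("  z70:",onz(d1,out[n][0],70).ravel(),onz(d2,out[n][1],70).ravel())
print("tip,bolster z70",onz(d1,[[307,55],[310,143],[314,233]],70))
for nm,d in(("a",d1),("b",d2)):
    c=proj(d,[[500,-210,70]])[0].astype(int); cv2.imwrite(f"pics/k{nm}.png",cv2.resize(d["img"][40:245,c[0]-45:c[0]+45,::-1],None,fx=2.9,fy=2.9,interpolation=3))
cv2.imwrite("pics/kab.png",np.hstack([cv2.imread("pics/ka.png"),cv2.imread("pics/kb.png")]))
E
```

```text
[ 530.46 -152.77  219.5 ] 6.15
edge rms 0.25 n27 edge rms 0.30 n37 L (array([300.78, 150.12]), array([304.97, 230.05])) (array([238.84, 150.7 ]), array([247.54, 230.58]))
edge rms 0.35 n31 edge rms 0.35 n38 R (array([318.12, 150.  ]), array([320.18, 230.02])) (array([258.49, 150.22]), array([265.64, 230.25]))
edge rms 0.20 n40 edge rms 0.30 n40 butt (array([307.01, 233.59]), array([320.02, 233.34])) (array([249.19, 234.82]), array([262.15, 234.12]))
edge rms 0.74 n29 edge rms 0.25 n37 blade (array([307.39,  60.  ]), array([307.4, 145. ])) (array([235.88,  60.85]), array([244.52, 145.78]))
L dir [ 1.   -0.01  0.02] at 527 [ 527.   -224.05   65.72] at 440 [ 440.   -223.56   63.81]
  z70: [ 493.69 -223.62   70.    574.62 -224.17   70.  ] [ 493.74 -222.62   70.    574.64 -223.52   70.  ]
R dir [ 1.   -0.02 -0.03] at 527 [ 527.   -207.73   52.59] at 440 [ 440.   -206.25   54.8 ]
  z70: [ 494.34 -207.33   70.    575.31 -208.71   70.  ] [ 494.21 -204.12   70.    575.2  -205.12   70.  ]
blade dir [ 0.98 -0.06 -0.19] at 527 [ 527.   -219.35   60.74] at 440 [ 440.   -214.38   77.6 ]
  z70: [ 416.41 -213.29   70.    489.22 -217.15   70.  ] [ 416.48 -215.81   70.    489.44 -216.76   70.  ]
tip,bolster z70 [[ 412.44 -213.41   70.  ]
 [ 487.49 -214.63   70.  ]
 [ 578.28 -215.15   70.  ]]
```

The handle top lies about z 68, centre line y≈−215.8 and yaw ≈ −0.8°. The cleaver origin is then about (487,−215,30), as the text says. Moving in for the grasp.

Call:
{"api": "drive_tool", "payload": {
  "deltas": [
    [[0,0,0],[0,0,-2.1]],
    [[0.65,-3.15,0],[0,0,0]],
    [[0.65,-3.15,0],[0,0,0]],
    [[0,0,3],[0,0,0]],
    [[0,0,3],[0,0,0]],
    [[0,0,3],[0,0,0]],
    [[0,0,0],[0,0,0]],
    [[0,0,0],[0,0,0]],
    [[0,0,0],[0,0,0]]
  ]
}}

```text
clock: 7.05
position: [518.0, -215.6, 131.2]
ee_rot: [0.006, 1.0, -0.001, 0.002]
contact_force: [0.5, 0.2, -0.4]
gripper_width: 39.9
grasp_force: 0.0
```

```bash
python3 -c "
from h import *
a=-np.radians(.8)
Rt=np.array([[-np.cos(a),-np.sin(a),0],[-np.sin(a),np.cos(a),0],[0,0,-1]])
plan([516.5,-215.8,40],Rt)"
```

```text
shift cm [ 0.18 -0.02  9.12] len 9.119887351273187 min rows 2.0
turn deg [-0.06  0.19  0.08]
```

Call:
{"api": "drive_tool", "payload": {
  "deltas": [
    [[0.18,0,2],[0,0,0]],
    [[0,0,2.5],[0,0,0]],
    [[0,0,2.5],[0,0,0]],
    [[0,0,1.5],[0,0,0]],
    [[0,0,0.6],[0,0,0]],
    [[0,0,0],[0,0,0]],
    [[0,0,0],[0,0,0]]
  ]
}}

```text
clock: 7.75
position: [516.1, -215.2, 39.8]
ee_rot: [0.006, 1.0, -0.0, 0.001]
contact_force: [-0.7, -0.3, 0.4]
gripper_width: 40.1
grasp_force: 0.0
```

Call:
{"api": "drive_tool", "payload": {
  "deltas": [
    [[0,0,0],[0,0,0]],
    [[0,0,0],[0,0,0]],
    [[0,0,0],[0,0,0]],
    [[0,0,0],[0,0,0]],
    [[0,0,0],[0,0,0]],
    [[0,0,0],[0,0,0]],
    [[0,0,0],[0,0,0]],
    [[0,0,0],[0,0,0]]
  ],
  "claw": 0.5
}}

```text
clock: 8.55
position: [515.7, -215.2, 39.6]
ee_rot: [0.006, 1.0, -0.0, 0.001]
contact_force: [-1.2, 0.1, 6.3]
gripper_width: 15.0
grasp_force: 58.9
```

Gripped at 15 mm and 59 N. Lifting straight up, high enough to clear the open lid.

Call:
{"api": "drive_tool", "payload": {
  "deltas": [
    [[0,0,-1],[0,0,0]],
    [[0,0,-1.5],[0,0,0]],
    [[0,0,-3],[0,0,0]],
    [[0,0,-4.5],[0,0,0]],
    [[0,0,-4.5],[0,0,0]],
    [[0,0,-4.5],[0,0,0]],
    [[0,0,-4.5],[0,0,0]],
    [[0,0,-4.5],[0,0,0]],
    [[0,0,-4.5],[0,0,0]],
    [[0,0,-2],[0,0,0]],
    [[0,0,0],[0,0,0]],
    [[0,0,0],[0,0,0]]
  ]
}}

```text
clock: 9.75
position: [514.2, -214.5, 382.4]
ee_rot: [0.006, 1.0, 0.001, -0.001]
contact_force: [-0.3, 0.4, -2.1]
gripper_width: 15.1
grasp_force: 58.5
```

```bash
cat >> h.py <<'E'
yc=np.array([.9988,-.0487,0]); xh=np.array([-.0487,-.9988,0]); t28=np.radians(28); Z=np.array([0,0,1.])
xc=np.cos(t28)*xh+np.sin(t28)*Z; zc=-np.sin(t28)*xh+np.cos(t28)*Z
Mid=np.array([543.2,290.1,71.1]); O=Mid+70*xc-44*zc; C=np.c_[xc,yc,zc]
W=lambda p:O+C@np.array(p,float)          # case -> world
Rin=np.c_[-yc,-xc*-1*-1,-zc]               # tool x=-yc, z=-zc
Rin[:,1]=np.cross(Rin[:,2],Rin[:,0])
E
python3 - <<'E'
from h import *
print("O",O,"slot",W([-22,-7,10]),"Rin",Rin, np.linalg.det(Rin))
# grip TCP final: knife y30 z29 -> case (-22,23,39), TCP 19 further down
T=lambda h:W([-22,23,39-19+h])
for h in (0,60,90): print(h,T(h))
d=cam("wrist"); cv2.imwrite("pics/held.png",d["img"][:,:,::-1]); s=arm.read_state(); print(s["gripper_width"],s["grasp_force"],s["position"],s["joints"])
plan(T(90)+[0,0,150],Rin)
E
```

```text
O [539.18 207.74  65.11] slot [533.37 232.17  63.61] Rin [[-1.    0.04 -0.02]
 [ 0.05  0.88 -0.47]
 [-0.   -0.47 -0.88]] 0.999967207915789
0 [563.56 235.4   72.44]
60 [564.93 263.53 125.42]
90 [565.62 277.6  151.91]
15.093618208184058 58.46615552902222 [ 514.03 -214.48  381.41] [-0.1   0.2   0.12 -0.   -1.49 -1.48]
shift cm [-4.56 49.26  8.01] len 50.11173211156827 min rows 11.0
turn deg [28.08  0.32  2.06]
```

View pics/held.png

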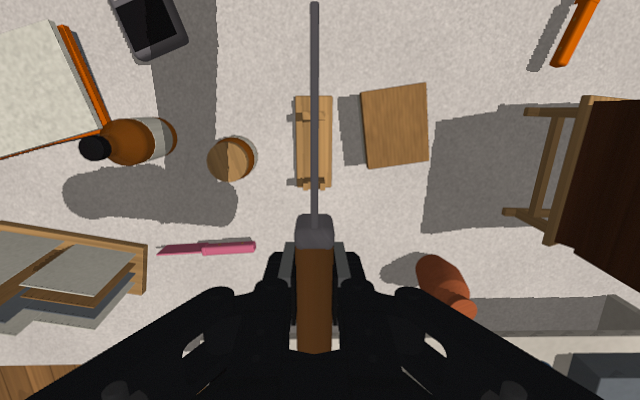

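The held view shows the blade spine running straight from (316,213) to (314,0), and it is gripped squarely. Moving across above the lid to the slot's normal line.

Call:
{"api": "drive_tool", "payload": {
  "deltas": [
    [[-0.39,4.53,0],[0,0,0]],
    [[-0.39,4.53,0],[0,0,0]],
    [[-0.39,4.53,0],[0,0,0]],
    [[-0.39,4.53,0],[0,0,0]],
    [[-0.39,4.53,0],[0,0,0]],
    [[-0.39,4.53,0],[0,0,0]],
    [[-0.39,4.53,0],[0,0,0]],
    [[-0.39,4.53,0],[0,0,0]],
    [[-0.39,4.53,0],[0,0,0]],
    [[-0.39,4.53,0],[0,0,0]],
    [[-0.39,4.53,0],[0,0,0]],
    [[-0.39,4.53,0],[0,0,0]]
  ]
}}

```text
clock: 11.0
position: [567.9, 329.6, 380.7]
ee_rot: [0.006, 1.0, -0.002, -0.002]
contact_force: [1.5, -0.5, -0.1]
gripper_width: 15.1
grasp_force: 58.7
```

Call:
{"api": "drive_tool", "payload": {
  "deltas": [
    [[0,0,0],[7,0.1,0.5]],
    [[0,0,0],[7,0.1,0.5]],
    [[0,0,0],[7,0.1,0.5]],
    [[0,0,0],[7,0.1,0.5]],
    [[0,0,0],[0,0,0]],
    [[0,0,0],[0,0,0]],
    [[0,0,0],[0,0,0]]
  ]
}}

```text
clock: 11.7
position: [568.7, 327.5, 383.5]
ee_rot: [0.024, 0.97, -0.241, -0.005]
contact_force: [0.4, 0.4, -1.5]
gripper_width: 14.9
grasp_force: 58.9
```

Run:
```python
from h import *
s=arm.read_state();print(s["position"],s["joints"],s["gripper_width"])
plan(W([-22,23,20+120]),Rin)
d=cam("wrist"); T=d["mount"]
# blade spine in hand: cast onto tool plane z=-30 using mount alone
e=dict(d); e["Rm"]=T[:3,:3]; e["eye"]=T[:3,3]
g=cv2.GaussianBlur(cv2.cvtColor(d["img"],cv2.COLOR_RGB2GRAY).astype(np.float32),(0,0),.8)
for s_ in (-1,1):
    L=edge(d,[315+5*s_,205],[314+4*s_,20],6); print(s_,L, onz(e,L,-30))
cv2.imwrite("pics/over.png",d["img"][:,:,::-1]); pickle.dump(d,open("pics/over.pkl","wb"))
```

```text
[568.66 327.46 383.49] [ 0.89  0.56  0.47  0.3  -1.87 -2.48] 14.906777326369683
shift cm [ 0.1   6.44 19.8 ] len 20.820095441079097 min rows 5.0
turn deg [ 0.06  0.1  -0.04]
edge rms 0.43 n35 -1 (array([312.44, 204.97]), array([310.01,  20.  ])) [[ 36.86  -1.33 -30.  ]
 [ 99.05  -1.94 -30.  ]]
edge rms 0.47 n28 1 (array([317.17, 204.97]), array([319.11,  20.01])) [[ 36.85   0.46 -30.  ]
 [ 99.04   0.97 -30.  ]]
```

Call:
{"api": "drive_tool", "payload": {
  "deltas": [
    [[0.02,1.29,3.96],[0,0,0]],
    [[0.02,1.29,3.96],[0,0,0]],
    [[0.02,1.29,3.96],[0,0,0]],
    [[0.02,1.29,3.96],[0,0,0]],
    [[0.02,1.28,3.96],[0,0,0]],
    [[0,0,3],[0,0,0]],
    [[0,0,3],[0,0,0]],
    [[0,0,0],[0,0,0]],
    [[0,0,0],[0,0,0]],
    [[0,0,0],[0,0,0]]
  ]
}}

```text
clock: 12.75
position: [566.3, 265.2, 127.8]
ee_rot: [0.024, 0.97, -0.24, -0.003]
contact_force: [-0.4, 0.3, -0.8]
gripper_width: 14.9
grasp_force: 58.8
```

```bash
python3 snap.py o2
python3 - <<'E'
from h import *
plan(W([-22,23,80]),Rin)
d=load("o2"); im=d["img"][:,:,::-1].copy()
# overlay predicted slot mouth (case x -22 +-5.5, z40) and floor line and front rim
for x in (-16.5,-27.5): 
    p=proj(d,[W([x,-10,40]),W([x,-94,40])]); print(x,p.ravel())
print("rim",proj(d,[W([-70,100,44]),W([-70,-100,44])]).ravel())
c=im[0:260,190:450]; cv2.imwrite("pics/o2c.png",cv2.resize(c,None,fx=2.3,fy=2.3,interpolation=3))
E
```

```text
[566.07 265.26 127.64] 12.8
shift cm [ 0.11 -0.05  0.28] len 0.3032917161322789 min rows 1.0
turn deg [ 0.22  0.31 -0.07]
-16.5 [305.22 172.65 303.43  15.65]
-27.5 [323.34 172.59 324.34  15.6 ]
rim [383.34 328.14 408.39  -0.32]
```

View pics/o2c.png

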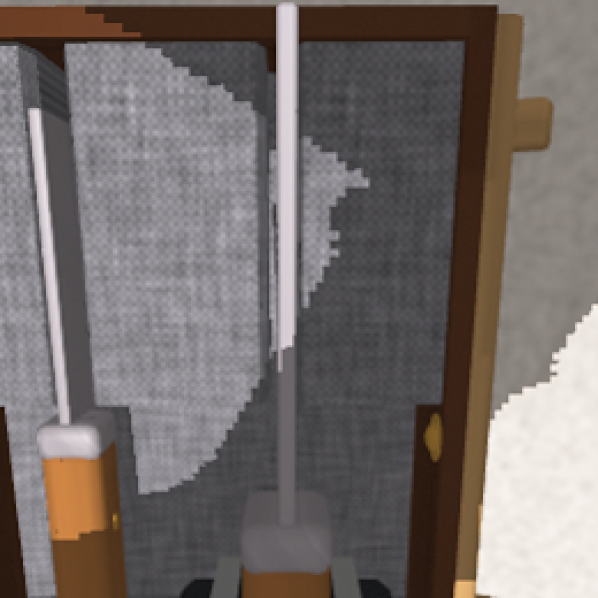

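The crop shows the blade spine at full col ≈315, right over the empty slot. The slot's left flare is near col 303–306. The slot's open end is at row ≈176 against a predicted 172.6, so the case sits about 1.5 mm further along its +y than estimated. I'll check the mouth edges from intensity profiles.

Run:
```python
from h import *
d=load("o2"); g=cv2.cvtColor(d["img"],cv2.COLOR_RGB2GRAY).astype(float)
print("cols",list(range(296,334,1)))
for a,b in((20,30),(32,45),(65,75),(80,95),(100,110),(125,145),(150,160),(164,172)): print(a,b,g[a:b,296:334].mean(0).round().astype(int))
print("row profile cols 340-360 (slot end) 165-185",g[165:186,345:375].mean(1).round().astype(int)); print("cols 270-290 rows 10-25",g[8:26,340:375].mean(1).round().astype(int))
print("bolster col 312-316 rows 195-235",g[195:236,313:317].mean(1).round().astype(int))
T=d["mount"];e=dict(d); e["Rm"]=T[:3,:3]; e["eye"]=T[:3,3]
print(onz(e,[[315,214],[315,227],[315,2]],-30))
```

```text
cols [296, 297, 298, 299, 300, 301, 302, 303, 304, 305, 306, 307, 308, 309, 310, 311, 312, 313, 314, 315, 316, 317, 318, 319, 320, 321, 322, 323, 324, 325, 326, 327, 328, 329, 330, 331, 332, 333]
20 30 [ 75  78  74  70  70  66  64  65  64  53  35  28  27  18 150 192 211 215
 214 215 218 205 180 113  59  64  70  74  74  72  69  70  71  69  70  73
  74  74]
32 45 [ 80  81  78  73  70  66  64  63  64  61  69  74  73  66 147 188 209 214
 214 214 218 204 176 110  59  65  68  69  70  74  73  71  68  70  75  79
  78  73]
65 75 [148 156 154 147 137 110  87  84  88  84  66 119 139 136 148 180 207 213
 212 212 216 202 159 103  79  95 118 120 122 129 133 134 133 129 127 126
 127 127]
80 95 [146 144 145 144 140 123  96  89  88  85  83 129 126 109 139 179 206 213
 211 212 215 201 151  99  83 100 129 138 139 143 141 139 134 129 135 138
 136 122]
100 110 [144 141 140 141 141 131  99  84  85  86  77 126 144  96  99 170 207 211
 210 211 214 199 146  87  70 106 138 147 151 152 150 145 139 146 155 150
 141 124]
125 145 [147 149 147 145 146 143 115  90  92  92  72 112 151 154 127 164 204 209
 208 209 21
[... 162 characters left out ...]
112 106  82  64  63  70  75  76  77  77  78  75  71  73  76  75
  75  76]
164 172 [155 144 137 118 107 110  90  68  66  65  65  68  73  76  82  94 103 105
 104 104 105 104  82  64  64  70  76  80  80  80  80  78  78  77  77  78
  80  78]
row profile cols 340-360 (slot end) 165-185 [75 76 77 76 77 77 75 72 74 76 74 70 68 68 68 68 68 66 66 68 68]
cols 270-290 rows 10-25 [40 41 41 40 40 40 41 38 32 28 68 73 73 74 75 75 76 75]
bolster col 312-316 rows 195-235 [103 103 103 103 103 103 103 103 103 104 103 103 103 103 103 103 103 102
 103 103 103 103 102 102 102 102 102 102 101 102 102 102 101  96  94  98
 100 101 102 103 104]
[[ 33.23  -0.37 -30.  ]
 [ 27.9   -0.37 -30.  ]
 [104.08  -0.35 -30.  ]]
```

Measured mouth edges are ≈301.3 and 321.2, so the slot centre is about 1.4 mm to the left of where I predicted it. It also lies about 1.3 mm further along +y. Correcting, then descending to just above the mouth.

Call:
{"api": "drive_tool", "payload": {
  "deltas": [
    [[0.22,-0.15,0],[0.2,0.3,-0.1]],
    [[0,0,1.2],[0,0,0]],
    [[0,0,1.2],[0,0,0]],
    [[0,0,0],[0,0,0]],
    [[0,0,0],[0,0,0]],
    [[0,0,0],[0,0,0]],
    [[0,0,0],[0,0,0]]
  ]
}}

```text
clock: 13.5
position: [562.2, 251.6, 105.1]
ee_rot: [0.023, 0.97, -0.243, -0.007]
contact_force: [-0.1, 0.3, -0.2]
gripper_width: 15.3
grasp_force: 58.9
```

```bash
python3 snap.py o3
python3 - <<'E'
from h import *
plan(W([-20.6,23.3,20]),Rin)
d=load("o3"); g=cv2.cvtColor(d["img"],cv2.COLOR_RGB2GRAY).astype(float)
for x in (-16.5,-22,-27.5): print(x,proj(d,[W([x+1.4,-8.7,40]),W([x+1.4,-92.7,40])]).ravel())
for a in range(10,170,20): print(a,g[a:a+8,294:334].mean(0).round().astype(int))
print("slot end",g[165:200,345:375].mean(1).round().astype(int))
E
```

```text
[562.22 251.59 105.1 ] 13.55
shift cm [-0.25 -0.02  3.64] len 3.648035478990213 min rows 1.0
turn deg [-0.17 -0.16  0.09]
-16.5 [304.64 191.7  303.06  11.85]
-22 [315.01 191.71 315.24  11.84]
-27.5 [325.38 191.72 327.43  11.83]
10 [ 67  65  64  66  69  70  67  65  67  63  55  52  49  46  34  26 153 194
 212 216 216 216 219 206 183 111  25  26  39  46  48  52  57  61  67  68
  66  63  62  60]
30 [123 123  95  80  85  84  81  78  78  71  68  64  63  64  59  62 150 190
 211 215 214 214 218 205 177 114  70  63  61  64  64  66  66  69  70  69
  70  73  74  72]
50 [127 131 134 132 128 130 136 144 149 122  94  88  88  92  74  57 143 187
 209 214 213 214 217 202 169 108  68  64  75  80  80  83  75 100 110 109
 110 114 113 106]
70 [138 140 145 144 151 155 146 141 131 110  88  83  87  90  79  64 134 182
 208 213 212 213 216 201 161 153 137  86  78  88  84  82  86 111 118 116
 124 133 135 136]
90 [158 154 150 146 143 141 142 143 142 122  95  88  89  89  75 110 140 178
 206 212 211 212 215 199 154 137 132  93  81  88  88  86 101 130 140 139
 139 141 139 138]
110 [138 141 144 142 141 144 145 144 138 126  96  84  86  84  76  88 126 175
 206 211 210 211 213 199 144  87  70  70  80  85  74  75 107 133 142 148
 152 152 150 143]
130 [144 148 149 143 155 159 147 144 146 146 110  86  90  90  86  70 101 168
 206 209 208 209 210 196 142  82  62  75  86  90  83  81 124 139 137  98
  65  71  76  76]
150 [136 140 147 149 145 139 140 141 143 137 108  92  92  90  82  65  96 164
 203 209 207 208 207 194 126  68  65  61  63  65  67  66  68  75  75  75
  75  74  74  72]
slot end [75 75 75 76 74 72 71 73 73 72 73 75 76 77 77 77 76 77 78 76 75 75 74 73
 72 75 80 79 77 76 75 75 74 72 72]
```

The blade and slot mouth now agree within about 0.4 mm. Inserting.

Call:
{"api": "drive_tool", "payload": {
  "deltas": [
    [[-0.1,0,0.4],[0,0,0]],
    [[0,0,0.4],[0,0,0]],
    [[0,0,0.4],[0,0,0]],
    [[0,0,0.4],[0,0,0]],
    [[0,0,0.4],[0,0,0]],
    [[0,0,0],[0,0,0]],
    [[0,0,0],[0,0,0]]
  ]
}}

```text
clock: 14.25
position: [562.5, 241.8, 87.1]
ee_rot: [0.023, 0.97, -0.244, -0.008]
contact_force: [-0.3, -0.3, -1.1]
gripper_width: 15.1
grasp_force: 58.9
```

```bash
python3 -c "
from h import *
s=arm.read_state();print('force tool',R.from_quat(s['ee_rot']).as_matrix().T@s['contact_force'],s['gripper_width'])
plan(W([-20.6,22.3,20]),Rin)"
```

```text
force tool [0.31 0.2  1.09] 15.125585791837983
shift cm [-0.07 -0.    1.59] len 1.5948412372697987 min rows 1.0
turn deg [-0.21 -0.2   0.1 ]
```

Call:
{"api": "drive_tool", "payload": {
  "deltas": [
    [[0,0,0.4],[0,0,0]],
    [[0,0,0.4],[0,0,0]],
    [[0,0,0.3],[0,0,0]],
    [[0,0,0],[0,0,0]],
    [[0,0,0],[0,0,0]]
  ]
}}

```text
clock: 14.75
position: [562.2, 236.6, 77.5]
ee_rot: [0.023, 0.97, -0.244, -0.008]
contact_force: [0.6, 0.2, -1.4]
gripper_width: 15.0
grasp_force: 58.9
```

Call:
{"api": "drive_tool", "payload": {
  "deltas": [
    [[0,0,0.1],[0,0,0]],
    [[0,0,0.1],[0,0,0]],
    [[0,0,0.1],[0,0,0]],
    [[0,0,0.1],[0,0,0]],
    [[0,0,0],[0,0,0]],
    [[0,0,0],[0,0,0]]
  ]
}}

```text
clock: 15.35
position: [562.1, 235.4, 75.2]
ee_rot: [0.023, 0.97, -0.243, -0.007]
contact_force: [-3.5, 3.0, 4.9]
gripper_width: 15.2
grasp_force: 59.9
```

```bash
python3 -c "
from h import *
s=arm.read_state();print('force tool',R.from_quat(s['ee_rot']).as_matrix().T@s['contact_force'],s['gripper_width'])
plan(W([-20.6,22.3,20]),Rin)"
```

```text
force tool [ 3.69  0.24 -5.63] 15.160790449236151
shift cm [-0.07 -0.01  0.24] len 0.25406829789238244 min rows 1.0
turn deg [-0.18 -0.12  0.11]
```

Call:
{"api": "drive_tool", "payload": {
  "deltas": [
    [[0,0,0.1],[0,0,0]],
    [[0,0,0.1],[0,0,0]],
    [[0,0,0],[0,0,0]],
    [[0,0,0],[0,0,0]]
  ]
}}

```text
clock: 15.75
position: [562.2, 235.4, 75.2]
ee_rot: [0.023, 0.97, -0.243, -0.006]
contact_force: [-7.2, 5.9, 11.0]
gripper_width: 15.4
grasp_force: 61.1
```

```bash
python3 -c "
from h import *
s=arm.read_state();print('force tool',R.from_quat(s['ee_rot']).as_matrix().T@s['contact_force'],s['wrist_torque'],s['gripper_width'])
plan(W([-20.6,22.3,20]),Rin)"; python3 snap.py in1
python3 - <<'E'
from h import *
d=load("in1"); cv2.imwrite("pics/in1c.png",cv2.resize(d["img"][:280,180:480,::-1],None,fx=2.1,fy=2.1,interpolation=3))
d=cam("scene"); cv2.imwrite("pics/sc1.png",d["img"][:,:,::-1])
E
```

```text
force tool [  7.47  -0.31 -12.33] [ 0.71  1.76 -0.93] 15.370617607679053
shift cm [-0.07 -0.01  0.24] len 0.24675784634107714 min rows 1.0
turn deg [-0.15 -0.02  0.11]
[562.22 235.43  75.19] 15.8
```

It stops firmly about 2.4 mm above my estimated floor, with the force mostly along the insertion axis. I'll back off the preload, release it, then check seating by pressing the spine with shut fingers.

Call:
{"api": "drive_tool", "payload": {
  "deltas": [
    [[0,0,-0.15],[0,0,0]],
    [[0,0,-0.1],[0,0,0]],
    [[0,0,0],[0,0,0]]
  ]
}}

```text
clock: 16.15
position: [562.2, 235.5, 75.2]
ee_rot: [0.023, 0.97, -0.243, -0.007]
contact_force: [-4.5, 3.5, 6.4]
gripper_width: 14.9
grasp_force: 60.0
```

Call:
{"api": "drive_tool", "payload": {
  "deltas": [
    [[0,0,0],[0,0,0]],
    [[0,0,0],[0,0,0]],
    [[0,0,0],[0,0,0]],
    [[0,0,0],[0,0,0]],
    [[0,0,-1],[0,0,0]],
    [[0,0,-2],[0,0,0]],
    [[0,0,-2],[0,0,0]],
    [[0,0,-2],[0,0,0]],
    [[0,0,0],[0,0,0]],
    [[0,0,0],[0,0,0]],
    [[0,0,0],[0,0,0]]
  ],
  "claw": 4.0
}}

```text
clock: 17.25
position: [563.3, 267.2, 135.1]
ee_rot: [0.023, 0.969, -0.244, -0.009]
contact_force: [0.1, -0.5, 0.5]
gripper_width: 39.8
grasp_force: 0.0
```

```bash
python3 snap.py r1
python3 - <<'E'
from h import *
d=load("r1");plan(W([-20.6,22.3,20+60]),Rin)
g=cv2.cvtColor(d["img"],cv2.COLOR_RGB2GRAY).astype(float)
print("pred spine tip/heel",proj(d,[W([-20.6,-5.7,50]),W([-20.6,-83.7,50]),W([-20.6,85,50])]).ravel(), "slot end/near",proj(d,[W([-20.6,-8.7,40]),W([-20.6,-92.7,40])]).ravel())
for a in range(0,180,15): print(a,g[a:a+6,296:334].mean(0).round().astype(int))
cv2.imwrite("pics/r1c.png",cv2.resize(d["img"][:280,190:470,::-1],None,fx=2.1,fy=2.1,interpolation=3))
E
```

```text
[563.33 267.11 135.05] 17.3
shift cm [-0.11  0.01  1.01] len 1.0200544415332384 min rows 1.0
turn deg [-0.3  -0.3   0.12]
pred spine tip/heel [315.6  186.08 315.94  44.19 315.31 313.87] slot end/near [315.61 177.75 315.96  29.96]
0 [132 133 133 134 135 135 134 134 134 135 135 135 134 133 132 130 129 128
 130 132 133 134 135 137 137 137 137 136 136 136 134 134 134 135 136 136
 135 134]
15 [47 47 48 48 48 48 47 48 48 48 47 48 48 48 48 48 48 48 48 48 48 48 48 48
 48 48 47 47 48 48 47 48 48 48 48 48 48 48]
30 [78 76 76 74 71 73 77 76 73 75 70 63 58 56 42 31 28 29 29 28 29 28 29 29
 28 36 50 57 60 66 73 76 72 69 67 68 70 69]
45 [ 73  72  72  72  72  75  79  77  74  73  68  66  65  64  63  73  75  73
  72  71  69  75  81  98 109 108 107 100  78  66  70  70  70  74  73  70
  69  72]
60 [138 133 130 130 132 132 131 134 140 144 119  92  87  90  75  66  68  73
  79  80  79  79 106 184 217 216 170 114  79  66  74  75  75  78  75  71
  71  71]
75 [154 154 148 146 152 151 157 156 151 140 109  86  87  91  73  81 134 137
 101  84  86  84 112 194 221 214 211 167 100 102 119 119 123 129 134 135
 132 
[... 263 characters left out ...]
98 217 211 205 142  81 120 147 150 152 153 149 139
 136 146]
120 [147 148 141 143 148 149 156 154 150 143 116  86  81  84  72 135 161 142
 102  85  86  78 141 204 215 210 200 124  64 115 136 134 136 143 146 145
 153 158]
135 [141 140 141 143 145 147 148 144 146 147 126  87  88  94  75 136 158 142
 104  85  86  81 147 206 213 208 195 124  78 127 154 134 113 118  94  72
  77  80]
150 [131 130 136 140 142 142 142 139 135 135 129 103  86  85  74  84 137 137
 102  86  87  84 118 149 152 152 125  77  65  72  72  72  72  74  73  70
  71  73]
165 [150 152 149 152 156 146 138 136 135 133 132 106  89  82  71  74  77  77
  80  82  82  80  92 103 104 104 103  79  67  75  78  80  81  80  76  74
  73  75]
```

View pics/r1c.png

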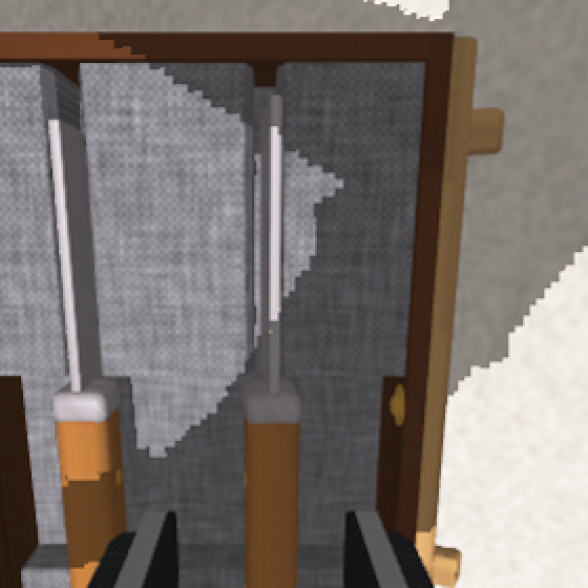

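The crop shows the cleaver in the slot. Its heel is at row ≈186 and its tip at row ≈46, against predictions of 186 and 44 for a seated blade. It leans slightly to the downhill side within the slot's play. I'll close the fingers and press lightly on the handle front to make sure it is home.

Call:
{"api": "drive_tool", "payload": {
  "deltas": [
    [[0.6,0.1,0],[0,0,0]],
    [[0.7,0.1,0],[0,0,0]],
    [[0,0,0],[0,0,0]],
    [[0,0,0],[0,0,0]],
    [[0,0,1],[0,0,0]],
    [[0,0,1],[0,0,0]],
    [[0,0,1],[0,0,0]],
    [[0,0,0],[0,0,0]],
    [[0,0,0],[0,0,0]]
  ],
  "claw": 0
}}

```text
clock: 18.2
position: [550.3, 255.8, 108.4]
ee_rot: [0.023, 0.969, -0.244, -0.008]
contact_force: [-0.8, 0.5, 0.2]
gripper_width: 0.3
grasp_force: 0.0
```

Call:
{"api": "drive_tool", "payload": {
  "deltas": [
    [[0,0,0.2],[0,0,0]],
    [[0,0,0.2],[0,0,0]],
    [[0,0,0.2],[0,0,0]],
    [[0,0,0.2],[0,0,0]],
    [[0,0,0.1],[0,0,0]],
    [[0,0,0],[0,0,0]],
    [[0,0,0],[0,0,0]]
  ]
}}

```text
clock: 18.9
position: [550.1, 252.3, 101.5]
ee_rot: [0.023, 0.97, -0.243, -0.007]
contact_force: [-1.8, 0.8, 3.4]
gripper_width: 0.2
grasp_force: 2.0
```

```bash
cat > st.py <<'E'
from h import *
s=arm.read_state();print('force tool',R.from_quat(s['ee_rot']).as_matrix().T@s['contact_force'],s['gripper_width'],'case pos',C.T@(s["position"]-O))
E
python3 st.py
```

```text
force tool [ 1.85 -0.92 -3.3 ] 0.22749729009837938 case pos [-22.71   8.74  53.24]
```

Call:
{"api": "drive_tool", "payload": {
  "deltas": [
    [[0,0,0.15],[0,0,0]],
    [[0,0,0.15],[0,0,0]],
    [[0,0,0.1],[0,0,0]],
    [[0,0,0],[0,0,0]],
    [[0,0,0],[0,0,0]]
  ]
}}

```text
clock: 19.4
position: [550.2, 251.5, 101.4]
ee_rot: [0.023, 0.97, -0.243, -0.006]
contact_force: [-8.1, 5.8, 17.3]
gripper_width: -0.2
grasp_force: 8.3
```

```bash
python3 st.py
```

```text
force tool [  8.38  -3.36 -17.84] -0.23655818004721427 case pos [-22.06   8.9   52.78]
```

Firm at case z 52.8. To tell a seated knife from a z offset in my frame, I'll touch the block top between the slots (nominal z 40) as a reference.

Call:
{"api": "drive_tool", "payload": {
  "deltas": [
    [[0,0,-1],[0,0,0]],
    [[0,0,-1.0],[0,0,0]],
    [[3,-1.35,0],[0,0,0]],
    [[2.9,-1.35,0],[0,0,0]],
    [[0,0,0.8],[0,0,0]],
    [[0,0,0.8],[0,0,0]],
    [[0,0,0],[0,0,0]],
    [[0,0,0],[0,0,0]]
  ]
}}

```text
clock: 20.2
position: [490.6, 231.1, 113.1]
ee_rot: [0.023, 0.969, -0.244, -0.008]
contact_force: [-0.6, -0.0, 0.3]
gripper_width: 0.2
grasp_force: 0.0
```

```bash
python3 st.py
```

```text
force tool [ 0.56 -0.23 -0.27] 0.18565879090560442 case pos [  4.04 -49.7   52.21]
```

Call:
{"api": "drive_tool", "payload": {
  "deltas": [
    [[0,0,0.25],[0,0,0]],
    [[0,0,0.25],[0,0,0]],
    [[0,0,0.2],[0,0,0]],
    [[0,0,0.1],[0,0,0]],
    [[0,0,0.1],[0,0,0]],
    [[0,0,0],[0,0,0]],
    [[0,0,0],[0,0,0]]
  ]
}}

```text
clock: 20.9
position: [489.8, 226.9, 106.0]
ee_rot: [0.023, 0.97, -0.243, -0.008]
contact_force: [-0.4, 0.5, -0.3]
gripper_width: 0.1
grasp_force: 0.0
```

Call:
{"api": "drive_tool", "payload": {
  "deltas": [
    [[0,0,0.1],[0,0,0]],
    [[0,0,0.1],[0,0,0]],
    [[0,0,0.1],[0,0,0]],
    [[0,0,0],[0,0,0]],
    [[0,0,0],[0,0,0]]
  ]
}}

```text
clock: 21.4
position: [489.8, 226.4, 105.0]
ee_rot: [0.023, 0.97, -0.243, -0.007]
contact_force: [-4.4, 3.7, 8.7]
gripper_width: 0.1
grasp_force: 4.2
```

```bash
python3 st.py
```

```text
force tool [ 4.56 -1.01 -9.28] 0.08552300428169737 case pos [  4.33 -50.2   42.82]
```

The block top touches at 42.8, so my frame reads 2.8 mm low and the handle top is at true z 50.0. The cleaver is fully home. Next is the lid. I'll retreat along the slot normal, set the tool upright, and go over the lid to its outer (right) side.

Call:
{"api": "drive_tool", "payload": {
  "deltas": [
    [[0,0,-1],[0,0,0]],
    [[0,0,-3],[0,0,0]],
    [[0,0,-4],[0,0,0]],
    [[0,0,-4],[0,0,0]],
    [[0,0,-4],[0,0,0]],
    [[0,0,-4.5],[0,0,0]],
    [[0,0,0],[-7,0,0]],
    [[0,0,0],[-7,0,0]],
    [[0,0,0],[-7,0,0]],
    [[0,0,0],[-7,0,0]],
    [[0,0,0],[0,0,0]],
    [[0,0,0],[0,0,0]]
  ]
}}

```text
clock: 22.6
position: [495.2, 321.6, 284.7]
ee_rot: [0.025, 1.0, -0.002, -0.002]
contact_force: [0.6, -0.4, 0.3]
gripper_width: 0.0
grasp_force: 0.0
```

Run:
```python
from h import *
d1,d2=load("w1"),load("w2")
Oc=O+1.4*xc+1.3*yc+2.8*zc
H=Oc+70*xc+44*zc; print("O'",Oc,"H",H)
# predicted outer free edge corners per lid angle, compare with w2 px (lid top near (313,103)/(353,333), (275,108)/(330,340) ) 
for th in (2.0,2.05,2.1,2.15,2.2,2.25):
    dd=-np.cos(th)*xc+np.sin(th)*zc; n=np.sin(th)*xc+np.cos(th)*zc
    P=[H+140*dd+k*n+s*100*yc for k in(24,0) for s in(1,-1)]
    print(th,"outer edge mid",H+140*dd+24*n,"w2",proj(d2,P).round().ravel(),"w1",proj(d1,P).round().ravel())
s=arm.read_state();print(s["ee_rot"],s["joints"])
a=-np.radians(2.8);Rd=np.c_[[-np.cos(a),-np.sin(a),0],[-np.sin(a),np.cos(a),0],[0,0,-1]]
plan([538,80,350],Rd)
```

```text
O' [540.49 207.75  68.24] H [538.48 166.65 139.96]
2.0 outer edge mid [537.72 151.04 281.13] w2 [282. 109. 336. 342. 249. 116. 309. 345.] w1 [474.  58. 492. 331. 433.  68. 461. 335.]
2.05 outer edge mid [537.38 144.01 280.18] w2 [292. 106. 344. 340. 259. 114. 317. 344.] w1 [485.  55. 501. 329. 445.  65. 470. 334.]
2.1 outer edge mid [537.04 137.04 278.87] w2 [302. 104. 351. 337. 268. 112. 325. 343.] w1 [496.  53. 509. 326. 457.  62. 479. 332.]
2.15 outer edge mid [536.7  130.14 277.21] w2 [311. 102. 359. 334. 278. 110. 333. 341.] w1 [506.  51. 517. 323. 468.  60. 487. 330.]
2.2 outer edge mid [536.37 123.33 275.21] w2 [321. 100. 366. 332. 288. 107. 340. 339.] w1 [515.  49. 524. 320. 479.  57. 496. 328.]
2.25 outer edge mid [536.04 116.63 272.88] w2 [330.  98. 373. 328. 298. 105. 348. 337.] w1 [524.  47. 530. 316. 489.  55. 504. 325.]
[ 0.02  1.   -0.   -0.  ] [ 0.85  0.3   0.01 -0.   -1.29 -2.47]
shift cm [ -5.45 -23.94  -6.46] len 25.389455307392414 min rows 6.0
turn deg [-0.22 -0.18 -0.05]
```

In the earlier views the lid's outer edge matches about 2.11 rad, which puts it near y 136, z 279. Moving across at z≈350, then down to its right.

Call:
{"api": "drive_tool", "payload": {
  "deltas": [
    [[0,0,-3.3],[0,0,0]],
    [[0,0,-3.2],[0,0,0]],
    [[-0.91,-4,0],[0,0,0]],
    [[-0.91,-4,0],[0,0,0]],
    [[-0.91,-4,0],[0,0,0]],
    [[-0.91,-4,0],[0,0,0]],
    [[-0.91,-4,0],[0,0,0]],
    [[-0.91,-4,0],[0,0,0]],
    [[0,0,3.3],[0,0,0]],
    [[0,0,3.3],[0,0,0]],
    [[0,0,3.4],[0,0,0]],
    [[0,0,0],[0,0,0]]
  ]
}}

```text
clock: 23.8
position: [534.9, 79.3, 243.9]
ee_rot: [0.024, 1.0, -0.004, -0.008]
contact_force: [0.9, -0.6, -0.1]
gripper_width: 0.0
grasp_force: 0.0
```

Call:
{"api": "drive_tool", "payload": {
  "deltas": [
    [[0,1.5,0],[0,0,0]],
    [[0,1,0],[0,0,0]],
    [[0,1,0],[0,0,0]],
    [[0,1,0],[0,0,0]],
    [[0,1,0],[0,0,0]],
    [[0,0,0],[0,0,0]]
  ]
}}

```text
clock: 24.4
position: [540.6, 136.1, 249.7]
ee_rot: [0.024, 1.0, -0.001, -0.001]
contact_force: [0.2, 0.4, -0.8]
gripper_width: 0.0
grasp_force: 0.0
```

```bash
python3 st.py
```

```text
force tool [-0.19  0.41  0.81] 0.04864258265295665 case pos [149.81   4.93 129.44]
```

Call:
{"api": "drive_tool", "payload": {
  "deltas": [
    [[0,0.8,0],[0,0,0]],
    [[0,0.8,0],[0,0,0]],
    [[0,0.8,0],[0,0,0]]
  ]
}}

```text
clock: 24.7
position: [541.6, 158.9, 249.5]
ee_rot: [0.025, 1.0, -0.002, -0.002]
contact_force: [-0.4, -1.8, 2.1]
gripper_width: 0.2
grasp_force: 1.2
```

```bash
python3 st.py
python3 - <<'E'
from h import *
d=cam("top"); pickle.dump(d,open("pics/t1.pkl","wb")); d0=cv2.imread("pics/top0.png"); 
Oc=O+1.4*xc+1.3*yc+2.8*zc;H=Oc+70*xc+44*zc
hsv=cv2.cvtColor(d["img"],cv2.COLOR_RGB2HSV); g=cv2.cvtColor(d["img"],cv2.COLOR_RGB2GRAY); g0=cv2.cvtColor(d0,cv2.COLOR_BGR2GRAY)
for th in (2.1,1.9,1.7,1.5):
    dd=-np.cos(th)*xc+np.sin(th)*zc; n=np.sin(th)*xc+np.cos(th)*zc
    print(th,proj(d,[H+140*dd+24*n-80*yc,H+140*dd-80*yc]).round(1).ravel())
for r in (205,215): print(r,g0[r,235:300],"\n",g[r,235:300])
E
```

```text
force tool [ 0.32 -1.82 -2.12] 0.20863954428910916 case pos [129.57   4.76 139.99]
2.1 [267.1 215.9 258.  215.6]
1.9 [256.3 215.4 247.7 215.4]
1.7 [245.9 215.3 238.2 215.5]
1.5 [236.4 215.5 229.9 215.9]
205 [78 76 74 74 73 59 52 53 69 77 77 76 77 75 74 74 76 75 84 63 53 58 73 74
 68 49 44 41 41 38 39 37 40 35 30 25 26 28 39 48 49 49 54 71 76 77 78 77
 76 76 76 77 76 78 77 78 76 77 79 78 77 75 77 77 78] 
 [ 80  80  81 100  84  61  57  63  73  61  40  32  30  26  30  28  25  29
  28  26  28  27  28  28  27  28  26  28  28  26  24  30  27  28  27  27
  29  29  43  53  55  51  56  76  80  81  80  81  81  83  82  81  82  84
  82  82  81  82  82  84  83  81  81  83  81]
215 [75 76 75 75 65 54 49 61 74 77 75 76 77 76 76 72 77 90 68 53 52 65 73 74
 58 44 41 40 39 37 38 42 38 32 28 27 29 30 46 49 51 49 59 72 77 77 77 76
 75 77 74 76 76 77 78 76 79 78 76 77 79 76 78 77 77] 
 [80 81 83 75 63 55 57 70 71 52 33 29 29 29 28 29 28 28 28 27 28 29 28 30
 28 29 28 27 25 26 28 26 28 27 28 28 28 31 50 54 54 53 63 79 81 82 82 80
 82 81 80 80 80 81 83 82 84 84 82 83 82 82 81 84 81]
```

The lid is moving with about 2–3 N, now near 1.87 rad. Following its arc.

Call:
{"api": "drive_tool", "payload": {
  "deltas": [
    [[0,1.03,-0.11],[0,0,0]],
    [[0,1.03,-0.11],[0,0,0]],
    [[0,1.03,-0.11],[0,0,0]],
    [[0,1.03,-0.11],[0,0,0]],
    [[0,0.93,0.47],[0,0,0]],
    [[0,0.93,0.47],[0,0,0]],
    [[0,0.93,0.47],[0,0,0]],
    [[0,0.8,0.67],[0,0,0]],
    [[0,0.8,0.67],[0,0,0]],
    [[0,0.8,0.67],[0,0,0]],
    [[0,0,0],[0,0,0]]
  ]
}}

```text
clock: 25.85
position: [545.2, 252.1, 217.1]
ee_rot: [0.024, 1.0, -0.002, -0.003]
contact_force: [0.1, -0.0, 0.2]
gripper_width: -0.3
grasp_force: 0.0
```

```bash
python3 st.py
```

```text
force tool [-0.09 -0.01 -0.17] -0.3067817155411293 case pos [ 31.97   3.84 155.11]
```

Call:
{"api": "drive_tool", "payload": {
  "deltas": [
    [[0,0.95,1.15],[0,0,0]],
    [[0,0.95,1.15],[0,0,0]],
    [[0,0.4,1.5],[7,0,0]],
    [[0,0.63,1.43],[7,0,0]],
    [[0,0.75,1.36],[7,0,0]],
    [[0,0.76,1.42],[7,0,0]],
    [[0,0,0],[0,0,0]],
    [[0,0,0],[0,0,0]]
  ]
}}

```text
clock: 26.65
position: [546.7, 285.2, 133.1]
ee_rot: [0.022, 0.969, -0.244, -0.009]
contact_force: [-0.3, 0.1, 0.2]
gripper_width: 0.1
grasp_force: 0.0
```

```bash
python3 st.py; python3 -c "
from h import *
Oc=O+1.4*xc+1.3*yc+2.8*zc
s=arm.read_state();print('true case pos',C.T@(s['position']-Oc)); plan(Oc+C@np.array([-58,0,85.]),Rin)"
```

```text
force tool [ 0.34 -0.03 -0.22] 0.09946016190538284 case pos [-36.74   3.72  96.5 ]
true case pos [-38.14   2.42  93.7 ]
shift cm [0.23 1.99 0.86] len 2.181565438529597 min rows 1.0
turn deg [-0.27 -0.28  0.21]
```

Call:
{"api": "drive_tool", "payload": {
  "deltas": [
    [[0.23,1.0,0],[0,0,0]],
    [[0,0.9,0],[0,0,0]],
    [[0,0,0.5],[0,0,0]],
    [[0,0,0.5],[0,0,0]],
    [[0,0,0.4],[0,0,0]],
    [[0,0,0.2],[0,0,0]],
    [[0,0,0],[0,0,0]],
    [[0,0,0],[0,0,0]]
  ]
}}

```text
clock: 27.45
position: [545.4, 293.7, 112.1]
ee_rot: [0.023, 0.97, -0.244, -0.008]
contact_force: [-0.4, 0.5, 0.7]
gripper_width: -0.1
grasp_force: 0.0
```

```bash
sed -i 's/O))$/(O+1.4*xc+1.3*yc+2.8*zc)),"TRUE")/' st.py; python3 st.py
```

```text
force tool [ 0.43  0.1  -0.87] -0.10959156135928685 case pos [-55.41   0.71  79.1 ] TRUE
```

Just about at the catch height (z≈79). Pressing down.

Call:
{"api": "drive_tool", "payload": {
  "deltas": [
    [[0,0,0.2],[0,0,0]],
    [[0,0,0.2],[0,0,0]],
    [[0,0,0.2],[0,0,0]],
    [[0,0,0],[0,0,0]],
    [[0,0,0],[0,0,0]]
  ]
}}

```text
clock: 27.95
position: [545.7, 293.1, 109.7]
ee_rot: [0.023, 0.97, -0.242, -0.006]
contact_force: [-3.6, 5.6, 10.4]
gripper_width: -0.1
grasp_force: 5.6
```

```bash
python3 st.py
```

```text
force tool [  3.84  -0.15 -11.75] -0.1409047814773148 case pos [-56.02   1.06  76.75] TRUE
```

Call:
{"api": "drive_tool", "payload": {
  "deltas": [
    [[0,0,0.1],[0,0,0]],
    [[0,0,0.1],[0,0,0]],
    [[0,0,0],[0,0,0]],
    [[0,0,0],[0,0,0]]
  ]
}}

```text
clock: 28.35
position: [545.8, 292.9, 109.1]
ee_rot: [0.022, 0.97, -0.242, -0.005]
contact_force: [-6.3, 6.5, 14.3]
gripper_width: -0.2
grasp_force: 7.6
```

```bash
python3 st.py
```

```text
force tool [  6.55  -1.23 -15.59] -0.1924753004104208 case pos [-56.15   1.14  76.1 ] TRUE
```

Call:
{"api": "drive_tool", "payload": {
  "deltas": [
    [[0,0,0.1],[0,0,0]],
    [[0,0,0.1],[0,0,0]],
    [[0,0,0],[0,0,0]],
    [[0,0,0],[0,0,0]]
  ]
}}

```text
clock: 28.75
position: [545.8, 292.6, 108.1]
ee_rot: [0.022, 0.97, -0.241, -0.005]
contact_force: [-7.8, 8.2, 16.5]
gripper_width: 0.1
grasp_force: 9.2
```

```bash
python3 st.py
```

```text
force tool [  8.15  -0.83 -18.26] 0.07014951944568559 case pos [-56.35   1.18  75.16] TRUE
```

Call:
{"api": "drive_tool", "payload": {
  "deltas": [
    [[0,0,0.1],[0,0,0]],
    [[0,0,0.1],[0,0,0]],
    [[0,0,0],[0,0,0]],
    [[0,0,0],[0,0,0]],
    [[0,0,0],[0,0,0]],
    [[0,0,0],[0,0,0]]
  ]
}}

```text
clock: 29.35
position: [545.8, 292.2, 106.8]
ee_rot: [0.022, 0.97, -0.241, -0.004]
contact_force: [-9.0, 9.4, 17.8]
gripper_width: 0.1
grasp_force: 10.2
```

```bash
python3 st.py
python3 - <<'E'
from h import *
s=arm.read_state(); print(s["joints"],s["wrist_torque"])
print("tool torque",R.from_quat(s['ee_rot']).as_matrix().T@s["wrist_torque"])
E
```

```text
force tool [  9.41  -0.37 -19.95] 0.14889880701347707 case pos [-56.66   1.19  73.74] TRUE
[ 0.88  0.64 -0.09  0.3  -1.26 -2.65] [ 0.99  2.41 -1.25]
tool torque [-0.88  2.75 -0.04]
```

The lid is yielding (θ≈0.05), with the force levelling off near 20 N. A little further.

Call:
{"api": "drive_tool", "payload": {
  "deltas": [
    [[0,0,0.1],[0,0,0]],
    [[0,0,0.1],[0,0,0]],
    [[0,0,0],[0,0,0]],
    [[0,0,0],[0,0,0]],
    [[0,0,0],[0,0,0]]
  ]
}}

```text
clock: 29.85
position: [545.5, 289.8, 101.3]
ee_rot: [0.023, 0.97, -0.242, -0.006]
contact_force: [-5.0, 6.5, 7.9]
gripper_width: -0.3
grasp_force: 4.8
```

```bash
python3 st.py
```

```text
force tool [ 5.28  1.85 -9.9 ] -0.28085040518648113 case pos [-57.02   1.03  67.79] TRUE
```

It clicked: the outer face is at z 67.8 (shut = 68) and the force has dropped. Backing off and checking that it stays shut and that the bystanders haven't moved.

Call:
{"api": "drive_tool", "payload": {
  "deltas": [
    [[0,0,-0.5],[0,0,0]],
    [[0,0,-1.5],[0,0,0]],
    [[0,0,-3],[0,0,0]],
    [[0,0,-4],[0,0,0]],
    [[0,0,-4],[0,0,0]],
    [[0,0,-4],[0,0,0]],
    [[-1.5,3,-2],[0,0,0]],
    [[-1.5,3,-2],[0,0,0]],
    [[-1.5,3,0],[0,0,0]],
    [[0,0,0],[0,0,0]],
    [[0,0,0],[0,0,0]]
  ]
}}

```text
clock: 30.95
position: [599.2, 463.0, 238.7]
ee_rot: [0.023, 0.969, -0.246, -0.01]
contact_force: [-0.9, 0.0, 1.1]
gripper_width: -0.4
grasp_force: 0.0
```

```bash
python3 snap.py e1
python3 - <<'E'
from h import *
Oc=O+1.4*xc+1.3*yc+2.8*zc;H=Oc+70*xc+44*zc
d=load("e1")
for th in (0,.04,.08):
    dd=-np.cos(th)*xc+np.sin(th)*zc; n=np.sin(th)*xc+np.cos(th)*zc
    P=proj(d,[H+140*dd+24*n+s*80*yc for s in(1,-1)]); print(th,P.ravel())
    if th==0: L=edge(d,P[0],P[1],10,m=.02); print("found",np.ravel(L))
t=cam("top"); t0=cv2.imread("pics/top0.png"); df=cv2.absdiff(t["img"][:,:,::-1],t0).max(2)>45
n,l,st,c=cv2.connectedComponentsWithStats(cv2.morphologyEx(df.astype(np.uint8),cv2.MORPH_OPEN,np.ones((2,2))))
for i in range(1,n):
    if st[i,4]>12: print("changed",st[i],c[i].round())
E
```

```text
[599.27 462.65 241.11] 31.0
0 [249.89 203.34 240.87  53.8 ]
edge rms 1.73 n31 found [262.11 201.44 239.14  54.07]
0.04 [247.96 204.74 238.5   52.83]
0.08 [245.79 206.17 235.83  51.84]
changed [  51  129  107   62 2276] [ 92. 157.]
changed [ 174  152  110  126 3579] [232. 216.]
changed [ 19 156  31  31 624] [ 33. 170.]
changed [276 167   2   7  14] [276. 170.]
changed [ 298  166   31   65 1777] [313. 198.]
changed [238 173  16   8  78] [246. 177.]
changed [241 183  16  46 480] [248. 205.]
changed [   0  184   59   72 2174] [ 31. 216.]
changed [275 184   3  28  58] [276. 197.]
changed [387 185  14   7  66] [393. 188.]
changed [393 197   5  27 104] [395. 211.]
changed [399 196   3  19  48] [400. 204.]
changed [232 203   9  26 179] [236. 216.]
changed [  61  211  224  189 6446] [160. 334.]
changed [396 230   3   5  13] [397. 232.]
changed [240 233   7   2  14] [243. 234.]
changed [ 269  250   64   63 1779] [300. 277.]
changed [ 177  292  123   87 4519] [237. 337.]
changed [278 311  40  30 732] [299. 327.]
changed [  52  322   65   41 1573] [ 77. 340.]
changed [107 325   5   8  25] [109. 329.]
changed [   0  326   39   74 1556] [ 20. 360.]
changed [ 360  327   39   73 1561] [384. 366.]
changed [333 337  17   8  71] [342. 340.]
changed [  0 340   4  16  49] [  1. 347.]
changed [321 342  17  10 107] [328. 346.]
changed [320 355  11   8  45] [324. 359.]
changed [344 371   5   4  15] [346. 372.]
changed [291 389  10  11  58] [297. 395.]
changed [ 44 390   9  10  49] [ 48. 395.]
```

Run:
```python
from h import *
Oc=O+1.4*xc+1.3*yc+2.8*zc;H=Oc+70*xc+44*zc
d=load("e1"); hsv=cv2.cvtColor(d["img"],cv2.COLOR_RGB2HSV).astype(int)
def P(th,s,k=24):
    dd=-np.cos(th)*xc+np.sin(th)*zc; n=np.sin(th)*xc+np.cos(th)*zc
    return proj(d,[H+140*dd+k*n+s*yc])[0]
for s in (-90,-60,-30,0,30,60,90):
    a,b=P(0,s),P(.08,s); r=int(round(a[1])); c0=int(a[0])-14
    print(s,"th0",a.round(1),"th.08",b.round(1),"rim0",P(0,s,0).round(1),"basefront",proj(d,[Oc+C@np.array([-70,s,0.])])[0].round(1),"cols from",c0,"V",hsv[r,c0:c0+28,2],"S",hsv[r,c0:c0+28,1])
```

```text
-90 th0 [240.2  43. ] th.08 [235.1  40.6] rim0 [245.4  47.6] basefront [253.4  54.5] cols from 226 V [92 92 90 88 84 81 82 82 78 53 45 46 48 44 38 37 32 32 36 35 35 32 31 46
 75 93 98 99] S [169 169 167 171 170 167 168 171 170 168 170 166 170 168 181 172 191 175
 170 175 175 159 181 161 136 132 130 129]
-60 th0 [242.1  74.8] th.08 [237.2  73.6] rim0 [247.1  77.2] basefront [254.7  80.8] cols from 228 V [ 92  91  91  90  86  85  87  90  91  92  94  93  92  82  57  51  37  34
  36  36  34  33  33  35  36  28 109 185] S [166 174 174 170 175 174 170 170 171 169 168 170 169 168 170 170 186 173
 170 149 188 155 178 160 163 182 133 131]
-30 th0 [244. 105.] th.08 [239.3 104.8] rim0 [248.7 105.3] basefront [256.  105.8] cols from 229 V [ 91  92  90  91  91  87  86  88  90  90  91  93  94  91  78  59  46  37
  35  35  35  34  34  35  35  31  46 175] S [165 169 176 171 168 173 169 165 164 167 168 165 168 171 173 173 161 172
 160 168 168 158 150 175 168 173 155 131]
0 th0 [245.7 133.6] th.08 [241.2 134.4] rim0 [250.2 132.1] basefront [257.2 129.8] cols from 231 V [ 91  91  92  92  93  89  87  88
[... 495 characters left out ...]
178 159 173 170 178 175 141 131 131]
60 th0 [248.9 186.8] th.08 [244.7 189.1] rim0 [253.  182.1] basefront [259.4 174.9] cols from 234 V [ 87  91  91  93  96  97  97  96  95  89  87  88  88  85  74  56  41  34
  33  34  33  35  33  34  32  35 170 186] S [170 168 171 173 170 168 168 170 166 172 170 171 174 171 172 173 168 180
 147 165 178 146 170 158 175 175 132 130]
90 th0 [250.4 211.4] th.08 [246.3 214.5] rim0 [254.3 205.4] basefront [260.4 196.1] cols from 236 V [ 88  90  93  93  96  96  97  94  94  94  90  85  85  80  59  46  39  30
  27  72 176 215 218 218 220 220 218 213] S [168 167 170 175 170 173 171 168 171 168 170 168 165 172 169 172 150 179
 227  50  25  23  22  20  20  20  21  22]
```

The lid's front edge matches the shut prediction to within 0.5 px at all checked points along the edge (θ=0.08 would be 4–5 px off). No changes show at the candle, gift box, handwash or vase. The mug sits under the arm and its shadow in the top view, but no contact force was felt there. Handing in.

```bash
python3 -c "
from bench import arm
print(arm.job_done())"
```

```text
the job is handed in; nothing more can be done
None
```

The cleaver is back in its slot, fully home and released; the lid is pressed past its catch and stays shut, and the job is handed in at about 31 s. I saw no sign of moved bystanders, though the arm's shadow hid the mug in the last view.

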